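# Change over the tins in the kitchen screw press

### The arm

A 6-joint arm with a two-finger parallel gripper is mounted at the origin on a cart in front of the work surface, level with it; the furniture and walls round the work are solid. World frame = base frame: x ahead of the robot, y to its left, z up, the work surface at z = 0. Lengths are in mm, angles in rad, forces in N, time in s.
With the tool pointing down it reaches from about 150 to 775 mm from the base axis. Payload 6.1 kg.
Tool frame: the origin (TCP) lies between the finger pads; the fingertips stand 17 mm ahead of it and the grasp point (between the pads) lies 2 mm behind it (bot.tcp_to_tips is the distance from the TCP to the fingertips, in mm); z points along the fingers, y is the line along which they close (so a half turn about z gives the same grasp; the last joint's range is limited). The gripper opens to 85 mm and grips with 20 to 120 N. Pads are 22 mm wide; open, the fingers measure 114 mm over their backs; the gripper's body (76 mm by 85 mm) begins 54 mm behind the grasp point. The pads swing forward as they close: fully open they stand 13 mm farther back than shut.
Start: joints at [-1.283, 0.126, -0.04, 1.405, 0, 1.571], TCP at [149.011, -503.392, 248.295] pointing down, gripper open.
Joint ranges: [-2.72, 2.72], [-0.95, 1.95], [-1.27, 1.35], [-1.78, 2.02], [-1.46, 1.47], [-3.14, 3.14]. Speed limits (rad/s): [2.39, 2.39, 3.01, 3.14, 3.14, 3.14].

### API

Orientations are given as a 3x3 rotation matrix whose columns are the frame's x, y, z axes.
In Python, from cell import bot gives the robot as it stands. Calls block until the motion is done:
- bot.movep(position, orientation): joint-space move of the TCP to a pose.
- bot.servo_line(position, orientation=None, rate=150, threshold=None): straight line of the TCP; orientation=None keeps the orientation; rate is the mean speed in mm/s. With threshold (N) it stops when the force on the tool has changed by that much, and returns True; else False.
- bot.move_j(angles): joint-space move.
- bot.set_gripper(opening, f_grip=None): finger opening in mm; f_grip is the grip in N (None keeps the last); returns when the fingers have stopped.
- bot.sleep(seconds).
- bot.inverse_kinematics(position, orientation): joint angles nearest the present ones, or None.
- bot.state(): the state.
- bot.get_image(name): name is "scene" or "top" or "wrist"; returns a dict with "image" (480x640x3 uint8, red, green, blue), "z_map" (480x640 float32, mm along the optical axis (not along the pixel's ray), 0 where there is no reading), "intrinsics" (3x3 intrinsics, pixels), "k1" (the pictures are not rectified: a ray, as slopes to the right and down, at radius r is drawn at 1 + k1 r^2 times it, then the intrinsics apply), "rvec" (rotation vector, rad) and "tvec" (3), from world to camera coordinates, as OpenCV has them. Camera axes: x right, y down, z forward; pixel columns grow to the right and rows downward; lengths in mm; the calibration is good to about 2 mm. A picture is of the moment at which its call begins.
A pose or a line that the arm cannot do raises bot.Unreachable and nothing moves.
- bot.hand_in(): hands the job in; it is judged then, once.
Trained networks look in the newest picture that a camera, given by its name, has taken for a name from the list of things; names that differ only in an ending like _2 or _b are one class to them, and where a whole thing is asked for, a point or a joint stands for the part that bears it (a point fixed in the world has none). Each returns a list of dicts, best first, with "p" (0 to 1); they miss things now and then, are a little off and sometimes report something else, mostly with a low value. They report only what shows in the picture. A call takes as long as a camera call.
- bot.boxes_of(camera, name): "bbox" ([centre column, centre row, width, height] in pixels, round what is visible of it).
- bot.trace(camera, name): "region" (480x640 bool, what is visible of it) and "bbox" ([centre column, centre row, width, height] in pixels, round what is visible of it).
- bot.mark_of(camera, name): "at" ([column, row] in pixels: a listed point, or the origin of a listed thing).
The state is a dict: "time": time; "qpos": joint angles; "qvel": joint speeds; "effort": joint torques, N m; "tcp_pos": TCP position; "orientation": TCP orientation; "contact_force": force on the tool from outside, world axes, zero at the start; "torque": the same for the moment, N m; "finger_gap": finger opening in mm; "finger_force": force on a finger pad.
Only numpy, scipy, OpenCV 4.12 (cv2) and the standard library are available. Lean on these libraries where they do the work, as an engineer would, in place of code of your own. Each camera call takes 0.05 s, during which the arm holds its last target. There are 200 camera calls.

### The job

The tin with the green lid has had its time in the screw press. Turn the press's handwheel counter-clockwise until the plate is clear above that tin's rim, slide the waiting orange-lidded tin along the bed until it stands centred under the plate (driving the green one out ahead of it), and screw the plate down until the orange lid is pressed about half way down its travel. Leave the green-lidded tin standing upright wholly on the chopping board, and leave the tea tin and salt shaker alone.

Things in the scene. Friction and masses are not known exactly. Their poses are not given: they have to be found in the camera images.
- press: Grey bench screw press, fixed. Origin on the worktop under the screw axis; z up, y along the bed towards the chopping board, x towards the press's column (column at x = 49 to 79 mm, y within 30 mm, 137 mm tall). An arm 46 mm wide in y reaches from it over the bed, 112 to 137 mm above the worktop; the opening under it runs along y.
- press_bed (a point): Point on the bed's top under the screw axis, 24 mm above the worktop. The bed runs from y = -300 mm (infeed) to +100 mm (outfeed) of this point. Guide rails along both sides, 70 mm apart inside, reaching 11 mm above the bed, keep a tin straight.
- press_wheel (a joint): Handwheel angle (rad); grows counter-clockwise from above, raising screw, plate and wheel together 16 mm a turn (2.55 mm a rad). At 0 the plate would just touch an unpressed lid of a tin on the bed, at 7.1 it is level with the rim; negative presses. End stops -6.3 and 14; starts at 0.2 to 2.2. Stays where left; needs about 2 N at the knob.
- knob (a point): Middle of the upright red knob on the handwheel (18 mm thick, 41 mm tall, 42 mm from the screw axis), 20 mm below its top. It circles and rises with the wheel, at angle 0 it is 198 mm above the worktop on the press's -x side. Closed fingers can push it round from behind. The wheel: solid black disc 104 mm across, its rim's top at the knob's foot.
- plate (a point): Centre of the underside of the steel press plate on the screw (40 mm in x, 60 mm in y, 10 mm thick). It only moves up and down: 66 mm above the worktop at wheel angle 0; the tins' rims are at 84 mm.
- tin_done: Finished aluminium tin, green lid, at first under the plate. Open box 62 mm in x, 130 in y, 60 high, walls 4; sprung lid recessed 18 mm below the rim, so fingertips can push a wall from inside. At the -y end a black T-shaped push handle, its end face at y = -95 mm, 46 mm wide, 8 to 48 mm above the underside. Origin: centre of the underside, z up. About 0.4 to 0.75 kg.
- tin_new: The waiting tin, orange lid, otherwise the same as tin_done (handle's end face at y = -95 mm, +y end wall at +65 mm). It starts on the infeed side of the bed, 165 to 200 mm from the screw axis. Pushed along +y, its end wall meets the other tin's handle and drives that tin out; they then stand 160 mm apart.
- tin_new_lid (a joint): How far the orange sprung lid is pressed down (m): 0 unpressed, 0.016 fully down; 0.6 N a mm after about 1 N. Half way is 0.008, at a wheel angle of about -3.1.
- board: Wooden chopping board, fixed, 240 mm in x, 360 mm in y, 22 mm thick; origin at the centre of its underside. It lies at the outfeed end of the bed, 6 mm past it, its top 2 mm lower.
- tea_tin: Round tin with an orange cap, 91 mm across, 115 mm tall, origin at its underside. Leave alone.
- salt_shaker: Glass salt shaker with a grey top, 44 mm across, 90 mm tall, origin at its underside. Leave alone.

How it is judged:
By the outcome, as a careful person would: the job done as asked, in the order asked, and still so for the second after the job is handed in, with the robot touching nothing.
It also fails if it takes over 72 s, if anything falls off the work surface, if the arm or the gripper's body presses on something with over 40 N, if the wrist force passes 120 N, or if a joint passes its speed limit or range.

## Working session

There is one attempt and no reset: what is moved stays moved. The work goes in short steps, each a Python script; the robot and the scene stay as the last script left them, time stands still between calls to the robot, and variables do not carry over. Pictures are saved under pics/ and viewed, at most 10 in all, crops included, and the job is handed in when it is done.

```bash
ls; mkdir -p pics; cat > h.py <<'E'
import numpy as np, cv2
from cell import bot
def cam(n):
    d=bot.get_image(n); R=cv2.Rodrigues(np.array(d["rvec"],float))[0]; d["R"]=R; d["t"]=np.array(d["tvec"],float).ravel(); return d
def slopes(d,uv):
    K=np.array(d["intrinsics"]); x=np.array([(uv[0]-K[0,2])/K[0,0],(uv[1]-K[1,2])/K[1,1]]); s=x.copy()
    for _ in range(20): s=x/(1+d["k1"]*(s@s))
    return s
def ray(d,uv):
    s=slopes(d,uv); return -d["R"].T@d["t"], d["R"].T@np.array([s[0],s[1],1])
def at_z(d,uv,z):
    o,r=ray(d,uv); return o+r*(z-o[2])/r[2]
def tri(a,b):
    # rays [(o,d),..]
    A=0;B=0
    for o,r in (a,b):
        r=r/np.linalg.norm(r); P=np.eye(3)-np.outer(r,r); A=A+P; B=B+P@o
    return np.linalg.solve(A,B)
def cloud(d,mask=None):
    z=d["z_map"]; m=z>0
    if mask is not None: m&=mask
    v,u=np.nonzero(m); K=np.array(d["intrinsics"])
    x=np.stack([(u-K[0,2])/K[0,0],(v-K[1,2])/K[1,1]],1); s=x.copy()
    for _ in range(20): s=x/(1+d["k1"]*(s**2).sum(1,keepdims=True))
    p=np.c_[s,np.ones(len(s))]*z[v,u][:,None]
    return (p-d["t"])@d["R"]
E
cat > a.py <<'E'
from h import *
np.set_printoptions(precision=1,suppress=True)
D={}
for c in ("scene","top"):
    d=D[c]=cam(c); cv2.imwrite(f"pics/{c}0.png",d["image"][:,:,::-1])
    print(c,"pos",-d["R"].T@d["t"])
    for n in ("press","press_bed","press_wheel","knob","plate","tin_done","tin_new","board","tea_tin","salt_shaker"):
        m=bot.mark_of(c,n)[:1]; t=bot.trace(c,n)[:1]
        s=n
        if m: s+=f" mark {np.array(m[0]['at'])} p{m[0]['p']:.2f}"; d[n]=m[0]['at']
        if t:
            P=cloud(d,t[0]["region"]); s+=f" box {np.array(t[0]['bbox'])} p{t[0]['p']:.2f} med {np.median(P,0)} lo {np.percentile(P,3,axis=0)} hi {np.percentile(P,97,axis=0)}"
        print(s)
for n in ("press","press_bed","knob","plate","tin_done","tin_new","board","tea_tin","salt_shaker"):
    if n in D["scene"] and n in D["top"]: print(n,tri(ray(D["scene"],D["scene"][n]),ray(D["top"],D["top"][n])))
print(bot.state())
E
python3 a.py
```

```text
cell.py
pics
scene pos [-974.3 -795.5 1190.3]
press mark [297.2 278.3] p0.90 box [325.7 266.9 120.6  90.3] p0.76 med [413.1 -79.7  34.5] lo [ 371.8 -342.9    9.4] hi [503.2  32.7 186.4]
press_bed mark [302.8 267.6] p0.90 box [299.2 239.5  34.1  34.2] p0.72 med [434.1 -57.8 175.8] lo [396.7 -97.7  73.9] hi [486.9 -10.7 210.4]Traceback (most recent call last):
  File "a.py", line 8, in <module>
    m=bot.mark_of(c,n)[:1]; t=bot.trace(c,n)[:1]
      ~~~~~~~~~~~^^^^^
ValueError: it knows: board, knob, plate, press, press_bed, salt_shaker, tea_tin, tin_done, tin_new
```

```bash
sed -i 's/"press_wheel",//' a.py; python3 a.py
```

```text
scene pos [-974.3 -795.5 1190.3]
press mark [232.7 248. ] p0.74 box [325.4 269.  119.8  95.3] p0.84 med [412.6 -80.8  34.3] lo [ 371.1 -343.3    9.6] hi [499.4  35.4 185.7]
press_bed mark [300.  266.8] p0.72 box [328.1 265.4 117.5  92.1] p0.67 med [411.9 -81.2  35.5] lo [ 371.3 -342.6   10.4] hi [498.8  25.3 186.2]
knob mark [305.2 227.3] p0.58 box [298.8 228.5  33.4  17.4] p0.73 med [430.1 -56.4 176.7] lo [394.2 -99.3 169.2] hi [488.7  -9.2 214.1]
plate mark [298.8 259. ] p0.63 box [299.9 239.6  27.1  38.8] p0.95 med [434.6 -57.3 175.4] lo [395.9 -97.6  74. ] hi [488.  -10.  211.8]
tin_done mark [298.5 269.2] p0.72 box [302.4 261.9  48.5  35.1] p0.60 med [420.6 -74.2  62.2] lo [ 407.1 -143.2   29. ] hi [473.7  13.3  83.5]
tin_new mark [349.  291.3] p0.83 box [352.8 282.9  50.2  35.3] p0.84 med [ 406.9 -251.2   63.6] lo [ 389.2 -331.    31.8] hi [ 458.9 -178.4   83.4]
board mark [233.5 248.4] p0.66 box [230.9 250.5 116.9  58.2] p0.87 med [453.6 165.3  18.3] lo [356.1  60.9   6.7] hi [576.  403.4  25.3]
tea_tin mark [443.8 296.6] p0.69 box [448.3 278.8  35.2  43.7] p0.58 med [ 533.7 -
[... 1378 characters left out ...]
3.4 -190.8   91.3]
press [378.9  25.9 127.2]
press_bed [448.6 -50.4  25.9]
knob [423.4 -81.7 202.2]
tin_done [461.3 -52.8   8.7]
tin_new [ 432.1 -240.     5.2]
board [478.4 229.   -8.2]
tea_tin [ 579.4 -515.4  -17.4]
salt_shaker [ 313.5 -168.1  120.4]
{'time': 2.15, 'qpos': array([-1.3,  0.1, -0. ,  1.4,  0. ,  1.6]), 'qvel': array([-0., -0.,  0.,  0., -0., -0.]), 'effort': array([ -0. , -43.6,  35.3,   0. ,  -0. ,   0. ]), 'tcp_pos': array([ 149. , -503.4,  248.3]), 'orientation': array([[ 1. ,  0.3,  0. ],
       [ 0.3, -1. , -0. ],
       [ 0. ,  0. , -1. ]]), 'contact_force': array([-0.5,  0.3,  0.2]), 'torque': array([ 0., -0., -0.]), 'finger_force': 0.0, 'finger_gap': 85.7150304059714}
```

View pics/scene0.png

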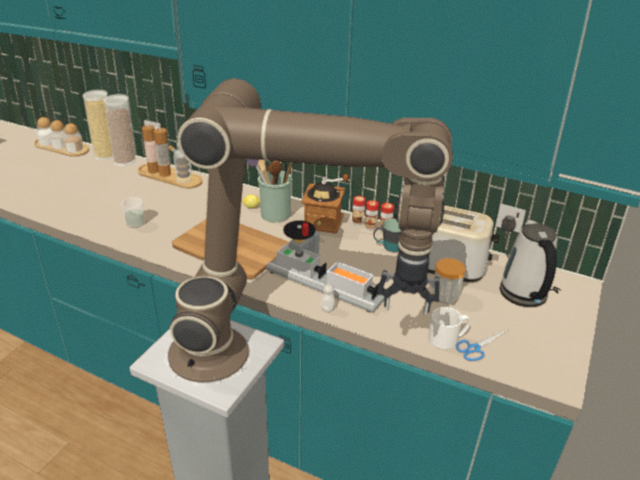

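```bash
ls pics
```

```text
scene0.png
top0.png
```

The scene view shows the press with its black wheel at about (300,240), the orange tin at (350,280), the shaker at (328,298), the tea tin at (450,280) and the board at (230,247). Next I'll measure the press axis and yaw from the depth data.

```bash
cat > b.py <<'E'
from h import *
np.set_printoptions(precision=2,suppress=True)
d=cam("top"); im=d["image"][:,:,::-1]
cv2.imwrite("pics/top1.png",cv2.resize(im[170:310,130:490],None,fx=2.2,fy=2.2,interpolation=cv2.INTER_CUBIC))
P=cloud(d); print("table z",np.median(P[(abs(P[:,0]-330)<40)&(abs(P[:,1]+50)<60),2]))
R=(abs(P[:,0]-448)<70)&(abs(P[:,1]+51)<70)
w=P[R&(P[:,2]>165)&(P[:,2]<190)]; print("wheel",len(w),cv2.minEnclosingCircle(w[:,:2].astype(np.float32)),np.median(w[:,2]), (w.max(0)+w.min(0))/2)
k=P[R&(P[:,2]>200)]; print("knobtop",len(k),np.median(k,0) if len(k) else 0)
# red pixels
hsv=cv2.cvtColor(d["image"],cv2.COLOR_RGB2HSV)
red=((hsv[...,0]<6)|(hsv[...,0]>174))&(hsv[...,1]>150)&(hsv[...,2]>80)
q=cloud(d,red); q=q[(abs(q[:,0]-448)<70)&(abs(q[:,1]+51)<70)]; print("red",len(q),np.median(q,0),q.max(0),q.min(0))
# bed: points z 15..45 region
b=P[(P[:,2]>14)&(P[:,2]<44)&(P[:,0]>360)&(P[:,0]<540)&(P[:,1]>-370)&(P[:,1]<45)]
print("bed rect",cv2.minAreaRect(b[:,:2].astype(np.float32)))
# rim of new tin, z 75..92
for lo,hi in((-345,-170),(-165,60)):
    r=P[(P[:,2]>74)&(P[:,2]<95)&(P[:,0]>380)&(P[:,0]<520)&(P[:,1]>lo)&(P[:,1]<hi)]
    print("rim",len(r),r.mean(0),cv2.minAreaRect(r[:,:2].astype(np.float32)))
bd=P[(P[:,2]>15)&(P[:,2]<28)&(P[:,0]>330)&(P[:,0]<640)&(P[:,1]>52)&(P[:,1]<440)]
print("board",cv2.minAreaRect(bd[:,:2].astype(np.float32)),np.median(bd[:,2]))
E
python3 b.py
```

```text
table z -0.21048603643154754
wheel 1169 ((448.6309814453125, -50.71070861816406), 51.841609954833984) 178.24735327808474 [448.77 -51.06 179.13]
knobtop 40 [422.53 -84.44 217.72]
red 37 [422.55 -84.48 217.84] [430.2  -76.68 225.23] [414.93 -92.08 213.39]
bed rect ((450.88446044921875, -151.98269653320312), (401.1387634277344, 123.81576538085938), 84.6033706665039)
rim 230 [ 431.32 -244.53   82.53] ((429.36407470703125, -253.27952575683594), (159.98171997070312, 62.28491973876953), 84.61016082763672)
rim 104 [447.19 -57.58  83.15] ((458.849365234375, -63.278907775878906), (158.81643676757812, 84.43940734863281), 84.13018035888672)
board ((477.6811218261719, 244.65589904785156), (383.0215148925781, 242.50198364257812), 84.69760131835938) 20.805176686623227
```

View pics/top1.png

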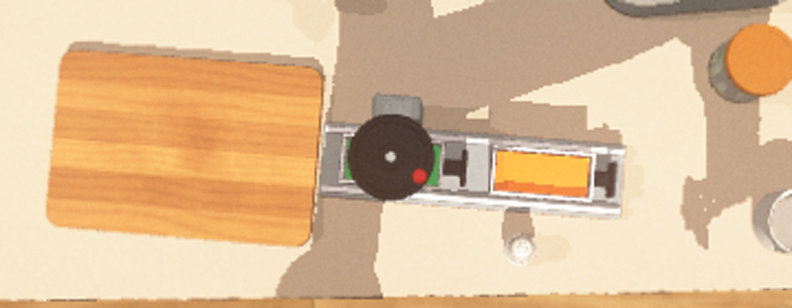

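The top view shows the knob (red) at crop (419,176), the wheel hub at (390,157), the orange tin at (540,172) and the board on the left. The press axis is at (448.6, -50.7) with a yaw of about -5.4°. The knob sits 42.7 mm out at about 1.0 rad, and its top height fits that. tin_new is at press y ≈ -188, x ≈ 0. All of this agrees with the text. Next I'll grip the knob and turn the wheel.

```bash
cat >> h.py <<'E'
np.set_printoptions(precision=2,suppress=True)
YAW=np.radians(84.6-90); AX=np.array([448.6,-50.8])
RZ=np.array([[np.cos(YAW),-np.sin(YAW),0],[np.sin(YAW),np.cos(YAW),0],[0,0,1]])
def W(x,y,z): return RZ@[x,y,z]+[AX[0],AX[1],0]
def Pf(p): return (np.asarray(p)-[AX[0],AX[1],0])@RZ
def ori(sgn=1,tilt=0):   # tool y along sgn*press x; tilt: tips lead towards +y
    t=np.radians(tilt); z=np.array([0,np.sin(t),-np.cos(t)]); y=np.array([sgn,0,0]); return RZ@np.c_[np.cross(y,z),y,z]
def knob(th,dz=0): return W(-42*np.cos(th),-42*np.sin(th),198+2.55*th+dz)
def wheel_angle(d,guess):
    hsv=cv2.cvtColor(d["image"],cv2.COLOR_RGB2HSV)
    red=((hsv[...,0]<6)|(hsv[...,0]>174))&(hsv[...,1]>150)&(hsv[...,2]>80)
    q=cloud(d,red); q=Pf(q); q=q[(np.hypot(q[:,0],q[:,1])<65)&(q[:,2]>160)]
    if len(q)<8: return None
    m=np.median(q,0); a=np.arctan2(-m[1],-m[0]); return a+2*np.pi*np.round((guess-a)/2/np.pi), m, len(q)
def turn(a,b,O,dz,rate=90):
    n=int(np.ceil(abs(b-a)/0.42)); F=0
    for t in np.linspace(a,b,n+1)[1:]:
        bot.servo_line(knob(t,dz),O,rate=rate); F=max(F,np.linalg.norm(bot.state()["contact_force"]))
    return F
def rep(s):
    st=bot.state(); print(s,"t",round(st["time"],2),"press",Pf(st["tcp_pos"]),"F",st["contact_force"],"gap",round(st["finger_gap"],1),flush=True)
E
python3 - <<'E'
from h import *
print(wheel_angle(cam("top"),1))
for s in (1,-1):
    for nm,p,t in (("k1",knob(1,70),0),("k",knob(2.6,6),0),("push0",W(0,-310,62),12),("push1",W(0,-105,62),12),("g",W(0,205,85),0),("g2",W(0,290,85),0)):
        print(s,nm,bot.inverse_kinematics(p,ori(s,t)))
E
```

```text
(np.float64(1.0187072362529654), array([-22.34, -36.27, 218.57]), 38)
1 k1 [-0.2  -0.05 -0.18  1.45  0.    1.47]
1 k [-0.16  0.06 -0.2   1.32  0.    1.51]
1 push0 [-0.79  0.34 -0.19  1.17  0.16  0.87]
1 push1 [-0.46  0.14 -0.45  1.05  0.2   1.2 ]
1 g [ 0.32  0.12 -0.41  1.04  0.    1.98]
1 g2 [ 0.46  0.19 -0.33  1.05  0.    2.13]
-1 k1 [-0.2  -0.05 -0.18  1.45  0.   -1.67]
-1 k [-0.16  0.06 -0.2   1.32  0.   -1.63]
-1 push0 [-0.79  0.34 -0.19  1.17  0.16 -2.28]
-1 push1 [-0.46  0.14 -0.45  1.05  0.2  -1.94]
-1 g [ 0.32  0.12 -0.41  1.04  0.   -1.16]
-1 g2 [ 0.46  0.19 -0.33  1.05  0.   -1.01]
```

```bash
python3 - <<'E'
from h import *
O=ori(1); a=1.02; dz=7
bot.movep(knob(a,70),O); bot.set_gripper(42,20)
bot.servo_line(knob(a,dz),O,rate=120); rep("down")
bot.set_gripper(0,25); rep("grip")
F=turn(a,a+1,O,dz); rep("1rad"); print(F)
print(wheel_angle(cam("top"),2)); 
E
```

```text
down t 5.25 press [-21.82 -35.79 208.1 ] F [0.23 0.55 0.19] gap 41.9
grip t 5.58 press [-21.9  -36.15 208.52] F [-3.72 -2.61  5.56] gap 17.0
1rad t 6.51 press [ 18.23 -38.7  210.56] F [-2.67 -4.42  3.88] gap 16.7
12.068549235410812
None
```

```bash
python3 - <<'E'
from h import *
O=ori(1); dz=7; a=2.02; b=9.8
print("F",turn(a,b,O,dz,rate=110)); rep("turned")
bot.set_gripper(42); bot.servo_line(knob(b,75),O,rate=150); rep("up")
bot.movep(W(0,-330,180),ori(1,12)); bot.set_gripper(0); rep("behind")
d=cam("top"); print(wheel_angle(d,9.8))
P=Pf(cloud(d)); r=P[(P[:,2]>74)&(P[:,2]<95)&(abs(P[:,0])<45)&(P[:,1]<-90)&(P[:,1]>-265)]; print("rim y",np.percentile(r[:,1],[1,99]))
cv2.imwrite("pics/top2.png",cv2.resize(d["image"][170:310,130:490,::-1],None,fx=2.2,fy=2.2))
E
```

```text
F 74.20290617206742
turned t 12.42 press [ 39.04  15.68 230.09] F [ 0.49  0.05 -0.38] gap 0.0
up t 13.49 press [ 39.03  15.44 297.43] F [-0.64  0.28  0.14] gap 41.9
behind t 15.34 press [   0.2  -329.73  180.17] F [-0.16 -0.94  0.58] gap 0.3
(np.float64(10.417226939546213), array([ 21.87,  33.5 , 241.86]), 46)
rim y [-253.66  -99.83]
```

View pics/top2.png

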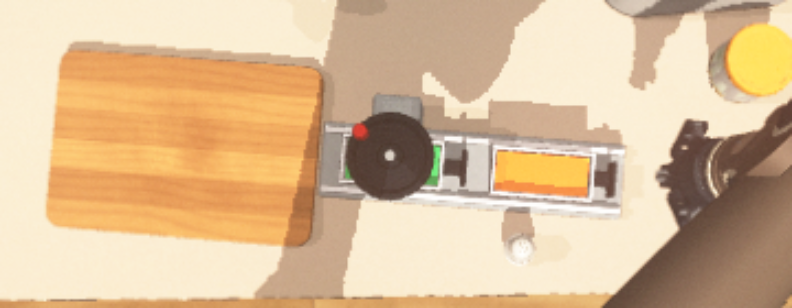

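The wheel is at 10.42 rad by both angle and height, so the plate is at about 92.6 mm, clear of the 84 mm rim. In the picture the knob is at (360,131) and the gripper is behind the orange tin at (700,175). The grip slipped off partway and the closed fingers then pushed the knob round, so I'll turn by pushing from now on. Next I'll slide the tins.

```bash
cat > m.py <<'E'
from h import *
def rims(save=None):
    d=cam("top"); P=Pf(cloud(d)); 
    if save: cv2.imwrite(save,cv2.resize(d["image"][170:310,130:490,::-1],None,fx=2.2,fy=2.2))
    hi=P[(P[:,2]>60)&(P[:,2]<95)&(abs(P[:,0])<36)&(P[:,1]<350)&(P[:,1]>-320)]
    for lo,up in((-320,-54),(54,350)):
        r=hi[(hi[:,1]>lo)&(hi[:,1]<up)]; rr=r[r[:,2]>76]
        if len(r): print("y 60-95:",np.percentile(r[:,1],[1,99])," rim:",np.percentile(rr[:,1],[1,99]) if len(rr) else None,"x",np.percentile(rr[:,0],[1,99]) if len(rr) else None)
E
python3 - <<'E'
from m import *
O=ori(1,12)
bot.servo_line(W(0,-330,66),O,rate=150)
bot.servo_line(W(0,-305,66),O,rate=80); rep("near")
bot.servo_line(W(0,-250,66),O,rate=60); rep("pushing")
bot.servo_line(W(0,-126,66),O,rate=60); rep("pushed")
bot.servo_line(W(0,-180,66),O,rate=150)
bot.servo_line(W(0,-240,150),O,rate=200)
rims("pics/top3.png"); rep("")
E
```

```text
near t 16.76 press [   0.18 -304.44   66.47] F [ 0.04 -0.04 -0.58] gap -0.0
pushing t 17.82 press [  -0.09 -249.47   65.95] F [ 0.33 -0.71 -0.93] gap 0.1
pushed t 20.04 press [   0.   -126.03   65.98] F [-0.25 -4.86 -1.86] gap -0.0
y 60-95: [-111.46  -54.27]  rim: [-109.13  -54.13] x [-31.7   29.66]
y 60-95: [ 71.42 208.2 ]  rim: [ 78.69 209.43] x [-34.15  28.46]
 t 21.27 press [  -0.55 -238.77  148.89] F [ 0.15  0.44 -0.04] gap 0.2
```

View pics/top3.png

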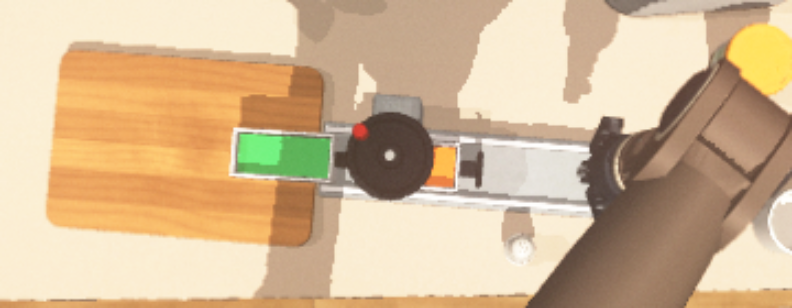

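Green is now largely on the board: its origin is near y = 144 and its box spans crop (232–333, 155). The orange tin's handle end is at -111.5, so about 16.4 mm of push remains. After that I'll move green further by its inner front wall.

```bash
python3 - <<'E'
from m import *
O=ori(1,12); V=ori(1)
bot.servo_line(W(0,-180,66),O,rate=200)
bot.servo_line(W(0,-132,66),O,rate=120)
bot.servo_line(W(0,-109.6,66),O,rate=30); rep("pushed")
bot.servo_line(W(0,-150,66),O,rate=120)
bot.servo_line(W(0,-180,310),O,rate=300)
bot.movep(W(-30,0,310),V); bot.movep(W(0,192,150),V)
bot.servo_line(W(0,192,87),V,rate=120); rep("in")
bot.servo_line(W(0,292,87),V,rate=60); rep("green pushed")
bot.servo_line(W(0,280,87),V,rate=80)
bot.servo_line(W(0,280,170),V,rate=200)
bot.movep(W(-30,200,330),V)
rims("pics/top4.png"); rep("")
E
```

```text
pushed t 23.38 press [   0.21 -110.37   66.02] F [-0.39 -5.8  -1.33] gap -0.4
in t 27.26 press [  0.55 191.79  87.86] F [ 0.64 -1.12  0.07] gap -0.1
green pushed t 29.07 press [  0.   291.98  86.97] F [-0.19 -3.35  2.96] gap -0.1
y 60-95: [-96.28 -54.28]  rim: [-93.36 -55.02] x [-31.66  29.89]
y 60-95: [ 58.99 245.62]  rim: [ 58.4  244.43] x [-32.57  29.47]
 t 30.75 press [-30.12 200.3  327.45] F [-0.31 -0.21 -0.53] gap 0.0
```

View pics/top4.png

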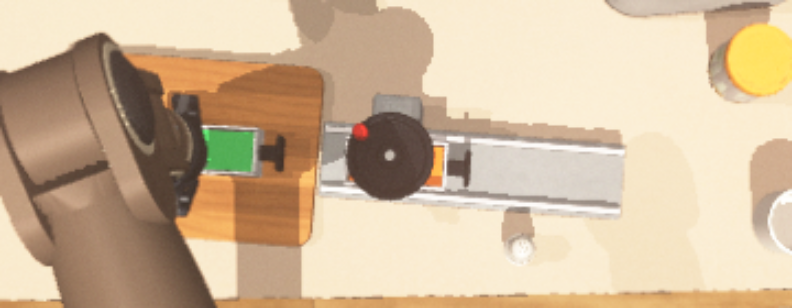

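Green stands wholly on the board: its handle end is at crop x≈283 and the board edge is at 322. The orange tin is within about 1 mm of centre. Now I'll screw down by pushing the knob clockwise, stopping short to measure.

```bash
python3 - <<'E'
from m import *
V=ori(1)
d=cam("top"); P=Pf(cloud(d)); r=P[(P[:,2]>76)&(P[:,2]<92)&(abs(P[:,0])<36)&(P[:,1]>50)&(P[:,1]<100)]; print("front rim",len(r),np.percentile(r[:,1],[0,50,100]))
a=11.35
bot.movep(knob(a,75),V); bot.servo_line(knob(a,7),V,rate=150,threshold=8); rep("down")
print("F",turn(a,5,V,7,rate=100)); rep("mid")
d=cam("scene"); cv2.imwrite("pics/s5.png",cv2.resize(d["image"][170:330,210:420,::-1],None,fx=3.5,fy=3.5))
print("F",turn(5,-1.6,V,5.5,rate=100)); rep("end")
bot.servo_line(knob(-1.2,7),V,rate=100)
bot.servo_line(knob(-1.2,80),V,rate=200); bot.movep(W(-60,200,330),V)
d=cam("top"); print(wheel_angle(d,-2.4)); rep("")
E
```

```text
front rim 33 [50.63 61.17 63.51]
down t 32.1 press [-14.35  40.19 234.59] F [1.47 0.29 0.96] gap 0.2
F 1.8164369922548795
mid t 37.17 press [-11.72  40.45 217.61] F [ 0.47  0.29 -0.07] gap 0.1
F 1.1002695950902053
end t 42.42 press [  1.44  42.05 199.32] F [-0.21  0.29  0.55] gap -0.3
(np.float64(-2.2549132828814145), array([ 25.76,  31.59, 210.39]), 38)
 t 44.03 press [-59.92 199.13 328.89] F [ 0.17 -0.09 -0.46] gap -0.2
```

View pics/s5.png

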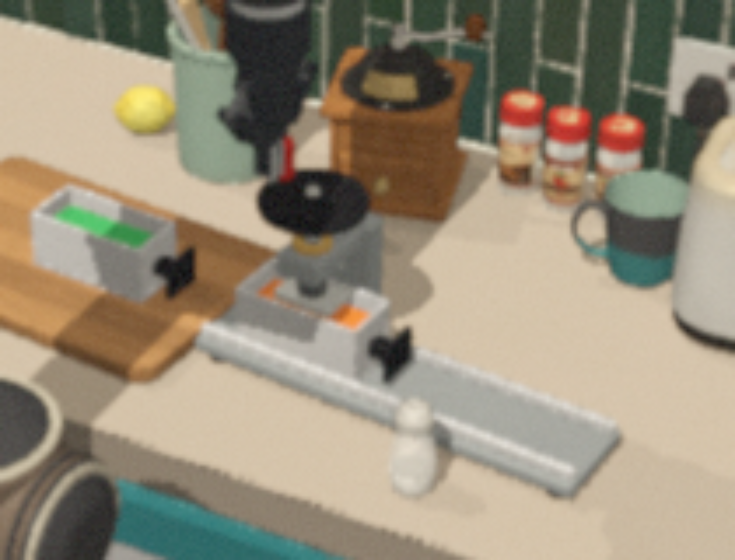

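The scene crop shows green upright on the board (105,240), the orange tin under the plate (310,300), and the fingers behind the knob (280,160). The wheel is at -2.25 rad, so about 0.87 rad remains.

```bash
python3 - <<'E'
from m import *
V=ori(1)
bot.movep(knob(-1.2,80),V); bot.servo_line(knob(-1.2,5.5),V,rate=150)
print("F",turn(-1.2,-2.52,V,5.5,rate=60)); rep("end")
bot.servo_line(knob(-2.2,7),V,rate=100)
bot.servo_line(knob(-2.2,80),V,rate=200); bot.movep(W(-60,200,330),V)
d=cam("top"); print(wheel_angle(d,-3.1)); rep("")
E
```

```text
F 0.9658317657173272
end t 46.95 press [ 34.58  24.02 197.05] F [-0.93 -0.24  0.13] gap -0.2
(np.float64(-3.06924321833192), array([ 40.5 ,   2.94, 208.3 ]), 44)
 t 48.6 press [-59.69 199.22 328.89] F [ 1.    0.09 -0.61] gap 0.1
```

```bash
python3 - <<'E'
from m import *
bot.movep(W(-150,-330,330),ori(1))
rims("pics/top6.png")
d=cam("scene"); cv2.imwrite("pics/s6.png",cv2.resize(d["image"][170:330,210:420,::-1],None,fx=3.5,fy=3.5)); rep("")
E
python3 -c "
import cv2,numpy as np
a=cv2.imread('pics/top6.png');b=cv2.imread('pics/s6.png');b=cv2.resize(b,(375,286));c=np.zeros((600,800,3),np.uint8);c[:a.shape[0],:a.shape[1]]=a[:,:800];c[310:596,:375]=b;cv2.imwrite('pics/f.png',c)"
```

```text
y 60-95: [-96.28 -54.44]  rim: [-81.55 -54.12] x [-31.65  30.  ]
y 60-95: [ 59.35 305.65]  rim: [ 57.91 307.13] x [-34.2   29.38]
 t 50.64 press [-149.45 -329.47  330.05] F [-0.19 -0.14  0.19] gap -0.1
```

View pics/f.png

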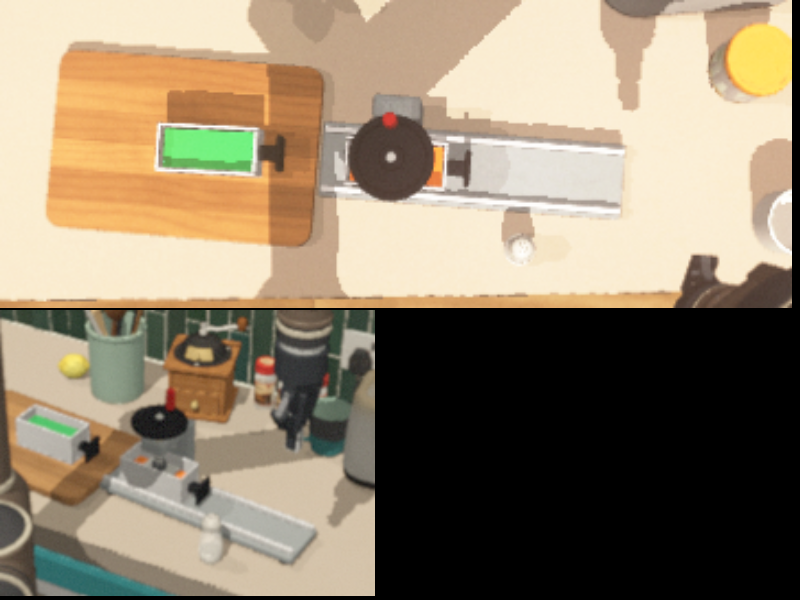

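Green stands upright wholly on the board (157–285, 150). The orange tin is centred under the plate, the knob is on the column side (390,119), and the shaker and tea tin haven't moved. Handing in.

```bash
python3 -c "
from cell import bot
print(bot.hand_in())"
```

```text
the job is handed in; nothing more can be done
None
```

The job is handed in at about 51 s: the orange tin is centred under the plate to within about 1 mm, its lid pressed about 7.8 mm (wheel at -3.07 rad), the green tin stands upright wholly on the board, and the tea tin and salt shaker were left alone; while raising the plate my grip on the knob slipped and the tool force reached at least 74 N, under the 120 N wrist limit as far as I sampled it.

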